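Restock the tilted checkout display and close its end stop

TASK

Restock the tilted display tray at the checkout, whose end stop slides back to make room: add the two cartons from the rubber mat to the one already there, all standing square on the tray floor in one row by size, the tallest against the end wall and the smallest by the stop, each with a broad face towards the wall. Leave the stop pushed up so that the row is snug against the end wall with no gaps, and let go. Do not knock any carton over, and leave the jar, the cup and the card terminal where they are.

Things in the scene. Friction and masses are not known exactly. Their poses are not given: they have to be found in the camera images.
- tray: white steel open channel, fixed, tilted 23 degrees towards the robot. Origin on its floor, midway between the long side walls, 62 mm above the counter; z square to the floor; y along the channel to the end wall; x across it, uphill, away from the robot. Inner width 76 mm; side walls 40 mm tall, then flared out to 54 mm (mouth 96 mm). It runs from y = -170 mm (open end) to +120 mm (end wall).
- stop (a joint): travel of the steel sliding end stop along the tray, in m: 0 = fully open, far from the end wall, grows towards the end wall (up to 0.20). The inner face of its upright plate is at tray y = -0.115 + this value. Slides with about 2 N of friction and stays where it is left.
- stop_grip (a point): centre of the top of the stop's black grip post: 20 x 20 mm, square to the tray, its top 105 mm above the tray floor, its centre 46 mm behind the plate's inner face (on the side away from the end wall); 28 mm clear between post and plate. The plate is 70 mm wide, 8 mm thick, its top 90 mm above the tray floor.
- carton_tall: tallest cardboard carton with blank paper panels, 68 (its x, depth) x 38 (its y, thickness) x 122 (its z, height) mm, about 240 g (varies by some 30 %); origin at the centre of its underside, z towards its top. Starts standing in the tray, square to the tray floor, 4 to 22 mm short of the end wall; it leans with the tray.
- carton_medium: middle-sized cardboard carton with blank paper panels, 68 (its x, depth) x 32 (its y, thickness) x 112 (its z, height) mm, about 180 g (varies by some 30 %); origin at the centre of its underside, z towards its top. Starts standing upright on the rubber mat, either near one end of it or the other, at any of a wide range of yaws.
- carton_small: smallest cardboard carton with blank paper panels, 68 (its x, depth) x 26 (its y, thickness) x 102 (its z, height) mm, about 130 g (varies by some 30 %); origin at the centre of its underside, z towards its top. Starts standing upright on the rubber mat, either near one end of it or the other, at any of a wide range of yaws.
- jar: bystander: glass jar with a steel lid, 54 mm across, 90 mm tall, standing on the mat between the two cartons; origin at the centre of its underside. Leave it where it is.
- mug: bystander: white handleless ceramic cup, 68 mm across, 85 mm tall, on the counter before the tray; origin at the centre of its underside. Leave it where it is.
- terminal: bystander: black card terminal on a short stand, base 90 x 90 mm, head 130 x 70 mm, about 125 mm tall; origin at the centre of its underside. Leave it where it is.
- tray_wall (a point): foot of the fixed end wall's inner face, at the middle of the tray floor (120 mm along y from the tray's origin). The wall is 100 mm tall and 8 mm thick. Axes parallel to the tray's.
Things that resemble listed ones, but are neither listed nor needed, are in the scene too. Leave any turquoise or yellow look-alike of the carton_medium alone.

How it is judged:
By the outcome, as a careful person would: the job done as asked, in the order asked, and still so for the second after the job is handed in, with the robot touching nothing.
It also fails if it takes over 72 s, if anything falls off the work surface, if the arm or the gripper's body presses on something with over 40 N, if the wrist force passes 120 N, or if a joint passes its speed limit or range.

ROBOT

A 6-joint arm with a two-finger parallel gripper is mounted at the origin on the work surface. World frame = base frame: x ahead of the robot, y to its left, z up, the work surface at z = 0. Lengths are in m, angles in rad, forces in N, time in s.
With the tool pointing down it reaches from about 0.35 to 0.775 m from the base axis. Payload 7.3 kg.
Tool frame: the origin (TCP) lies midway between the tips of the shut fingers; the grasp point (between the pads) lies 19 mm behind it (robot.tcp_to_grasp is the distance from the TCP to the grasp point, in m); x points along the fingers, z is the direction in which the jaws open and shut, and the axes are right-handed (so a half turn about x gives the same grasp; the last joint's range is limited). The gripper opens to 92 mm and grips with 3 to 60 N. Pads are 19 mm wide; open, the fingers measure 130 mm over their backs; the gripper's body (75 mm by 190 mm) begins 47 mm behind the grasp point.
Start: joints at [-1.36, 0.342, 1.524, -0, 1.275, -0.146], TCP at [0.183, -0.492, 0.227] pointing down, gripper open.
Joint ranges: [-2.53, 2.53], [-0.77, 2.02], [0.04, 2.7], [-1, 4.14], [0.28, 2.66], [-3.11, 3.11]. Speed limits (rad/s): [2.57, 2.57, 3.14, 3.14, 3.14, 3.14].

INTERFACE

Orientations are given as [roll, pitch, yaw] about the fixed x, y, z axes, in that order (R = Rz(yaw) Ry(pitch) Rx(roll)).
In Python, from cell import robot gives the robot as it stands.
- The arm moves only by the tool move_arm, never from a script. Its argument "deltas" is a list of rows, each an object with "dp": the shift along the tool's x, y, z in m, a list of three; "turn": the turn, a rotation vector about the tool's x, y, z in degrees, a list of three. A call has 1 to 10 rows; each row is the pose to reach, as a shift and turn from the pose commanded when the call began, along the tool's axes at that moment; what a row does not reach only later rows make up. A row lasts 1/10 s, in which the tool goes at most 50 mm and 8.59 degrees, less where a joint would pass 70% of its speed; a pose out of reach is approached as far as the arm can. A call with a gripper value outside its range is refused whole. "hand" is the finger opening in m, from 0 to 0.0918, set as the call begins (left out, the last holds). The fingers move at their own pace and stop on an object; "squeeze" is the grip in N (left out, the last holds). Time passes only in rows, so rows that repeat a pose let the fingers close. It gives the time, the measured TCP pose, the force and the opening at its end, in the units of the state.
- robot.observe(): the state, without advancing time (a new reading comes with each control period).
- robot.read_camera(name): name is "scene" or "side" or "wrist"; returns (picture, depth): 420x560x3 uint8, red, green, blue; 420x560 float32, m along the optical axis (not along the pixel's ray), 0 where there is no reading.
- robot.camera_info(name): a dict with "fx", "fy", "cx", "cy" (pixels), "R" (3x3) and "t" (3): a world point X has camera coordinates R X + t. Camera axes: x right, y down, z forward; pixel columns grow to the right and rows downward; lengths in m; the calibration is good to about 2 mm. A picture is of the moment at which its call begins: read the wrist's pose just before it. camera_info takes no time and is no camera call; for the wrist camera it gives the pose at the moment of the call.
- robot.hand_in(): hands the job in, once; it reports no verdict.
The state is a dict: "time": time; "qpos": joint angles; "qvel": joint speeds; "joint_efforts": joint torques, N m; "tool_pos": TCP position; "tool_rot": TCP orientation; "contact_force": force on the tool from outside, world axes, zero at the start; "torque": the same for the moment, N m; "opening": finger opening in m.
Only numpy, scipy, OpenCV 4.12 (cv2) and the standard library are available. Lean on these libraries where they do the work, as an engineer would, in place of code of your own. Each camera call takes 0.05 s, during which the arm holds its last target.

## Working session

There is one attempt and no reset: what is moved stays moved. The work goes in short steps, Python scripts to look and compute and a tool call to move; the robot and the scene stay as the last step left them, time stands still between calls to the robot, and variables do not carry over. Pictures are saved under pics/ and viewed, and the job is handed in when it is done.

Besides the shell and the picture viewer there is one more tool, called after ">>>" as a command line: name --argument value ..., lists and objects as JSON in quotes. move_arm: Moves the arm, as the interface text tells. Its arguments: {"type":"object","properties":{"deltas":{"type":"array"},"hand":{"type":"number"},"squeeze":{"type":"number"}},"required":["deltas"]}

```bash
ls; mkdir -p pics
python3 - <<'E'
from cell import robot
import cv2,json
print(robot.observe())
for n in ["scene","side","wrist"]:
    i=robot.camera_info(n); print(n,i)
    p,d=robot.read_camera(n)
    cv2.imwrite(f"pics/{n}0.png",p[:,:,::-1]); 
    import numpy as np; np.save(f"{n}0.npy",d); np.save(f"{n}0i.npy",i)
E
```

```text
pics
{'time': 0.0, 'qpos': array([-1.36000484e+00,  3.42718696e-01,  1.52503150e+00, -5.17739445e-06,
        1.27537199e+00, -1.45988033e-01]), 'qvel': array([-0.00182899, -0.0003706 ,  0.00085076,  0.00154823,  0.00051176,
       -0.00043536]), 'joint_efforts': array([ 6.93579950e-04, -4.31241381e+01, -2.44213593e+01,  7.19156535e-02,
        5.60371298e-02, -1.28886263e-04]), 'tool_pos': array([ 0.18329999, -0.49152799,  0.22604199]), 'tool_rot': array([2.99884141, 1.56926679, 1.78482612]), 'contact_force': array([-0.43409789, -1.06660913,  0.20958338]), 'torque': array([0.05240505, 0.0109584 , 0.01576984]), 'opening': 0.09183052106181576}
scene {'fx': 463.8652216932192, 'fy': 463.8652216932192, 'cx': 275.191876596093, 'cy': 219.41255660551957, 'R': array([[ 0.79783509,  0.60274427,  0.01259056],
       [ 0.44626784, -0.57641263, -0.68453889],
       [-0.40534453,  0.55176791, -0.7288676 ]]), 't': array([-0.385834  , -0.21024049,  1.36875795])}
side {'fx': 434.8122974227595, 'fy': 434.8122974227595, 'cx': 282.83443603794217, 'cy': 209.92387898946237, 'R': array([[-0.90204594, -0.43145252,  0.01272167],
       [-0.33474643,  0.68064595, -0.65166396],
       [ 0.2725031 , -0.59208937, -0.75840111]]), 't': array([0.48212741, 0.31322554, 0.96238528])}
wrist {'fx': 352.75314442227767, 'fy': 352.75314442227767, 'cx': 288.8075290294245, 'cy': 213.4393330970506, 'R': array([[ 0.34901646, -0.93711497, -0.00174475],
       [-0.90862498, -0.33886017,  0.24407874],
       [-0.22932106, -0.08360218, -0.96975385]]), 't': array([-0.52517362, -0.03282482,  0.3896664 ])}
```

View pics/scene0.png

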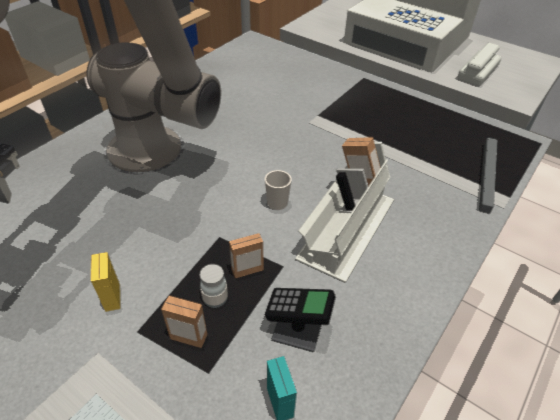

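View pics/side0.png

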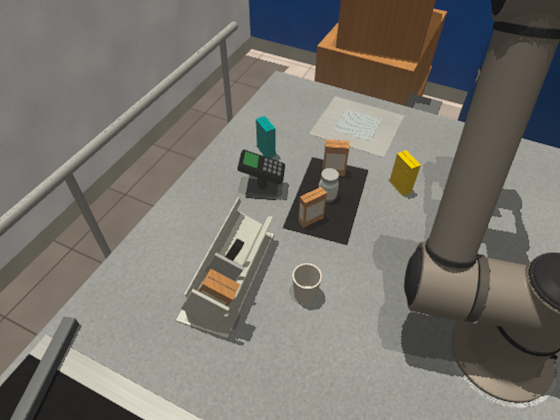

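View pics/wrist0.png

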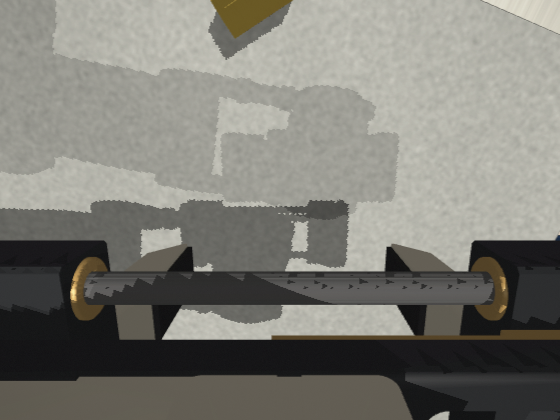

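Scene view: the tray is at about (345,225) with the tall carton at (360,155) and the stop post near (347,190). The mat cartons are at (247,257) and (185,322), the jar at (213,285), the cup at (278,190) and the terminal at (300,305). Next I measure them from depth.

```bash
cat > h.py <<'E'
import numpy as np,cv2
def load(n,k):
    return cv2.imread(f"pics/{n}{k}.png"),np.load(f"{n}{k}.npy"),np.load(f"{n}{k}i.npy",allow_pickle=True).item()
def grab(n,k):
    from cell import robot
    i=robot.camera_info(n); p,d=robot.read_camera(n)
    cv2.imwrite(f"pics/{n}{k}.png",p[:,:,::-1]); np.save(f"{n}{k}.npy",d); np.save(f"{n}{k}i.npy",i)
def cloud(d,i):
    v,u=np.mgrid[:d.shape[0],:d.shape[1]]
    c=np.dstack([(u-i["cx"])/i["fx"]*d,(v-i["cy"])/i["fy"]*d,d])
    return (c-i["t"])@i["R"]
def proj(X,i):
    c=np.asarray(X)@i["R"].T+i["t"]
    return np.c_[c[:,0]/c[:,2]*i["fx"]+i["cx"],c[:,1]/c[:,2]*i["fy"]+i["cy"]]
E
python3 - <<'E'
from h import *
for n in ["scene","side"]:
    im,d,i=load(n,0); P=cloud(d,i); hsv=cv2.cvtColor(im,cv2.COLOR_BGR2HSV)
    print(n,np.mean(d==0))
    m=((hsv[...,0]>5)&(hsv[...,0]<20)&(hsv[...,1]>90)&(d>0)&(P[...,2]>0.02)&(P[...,2]<.3)&(P[...,0]>.25)&(P[...,0]<.85)&(abs(P[...,1])<.6)).astype(np.uint8)
    k,l,s,c=cv2.connectedComponentsWithStats(m)
    for j in range(1,k):
        if s[j,4]<60: continue
        Q=P[l==j]; print(s[j],Q.min(0).round(3),Q.max(0).round(3))
        zt=np.percentile(Q[:,2],98)
        T=Q[Q[:,2]>zt-0.006]
        r=cv2.minAreaRect((T[:,:2]*1000).astype(np.float32)); print('  top z',zt.round(4),len(T),r)
    cv2.imwrite(f"pics/crop_{n}.png",cv2.resize(im[130:380,130:400] if n=="scene" else im[110:340,160:400],None,fx=2.4,fy=2.4,interpolation=cv2.INTER_CUBIC)[:600,:800])
E
```

```text
scene 0.004030612244897959
[343 137  32  40 525] [0.545 0.179 0.105] [0.64  0.226 0.189]
  top z 0.1851 85 ((599.680908203125, 205.28953552246094), (40.51608657836914, 22.271221160888672), 86.3409423828125)
[230 234  33  41 527] [ 0.499 -0.198  0.02 ] [ 0.553 -0.13   0.109]
  top z 0.1077 305 ((526.2946166992188, -162.845947265625), (66.5321044921875, 29.319429397583008), 58.75016784667969)
[162 296  41  48 895] [ 0.502 -0.393  0.02 ] [ 0.577 -0.339  0.119]
  top z 0.1173 560 ((539.4872436523438, -366.2062683105469), (68.79327392578125, 33.5458869934082), 20.67803382873535)
side 0.0037032312925170067
[322 140  27  32 362] [ 0.504 -0.391  0.021] [ 0.573 -0.339  0.118]
  top z 0.1169 170 ((540.3811645507812, -363.5245666503906), (65.72618865966797, 34.228721618652344), 19.99799919128418)
[299 187  28  36 392] [ 0.499 -0.254  0.023] [ 0.556 -0.123  0.108]
  top z 0.1068 209 ((527.8843383789062, -161.07254028320312), (69.25113677978516, 28.719072341918945), 58.713050842285156)
[198 269  42  37 800] [0.544 0.139 0.083] [0.626 0.228 0.187]
  top z 0.1851 156 ((597.3853759765625, 206.75442504882812), (21.34868812561035, 39.57975387573242), 9.36919116973877)
```

View pics/crop_scene.png

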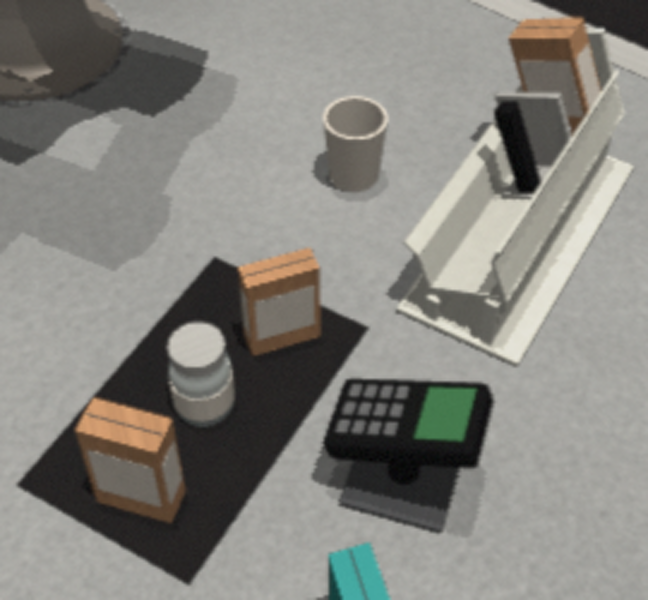

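View pics/crop_side.png

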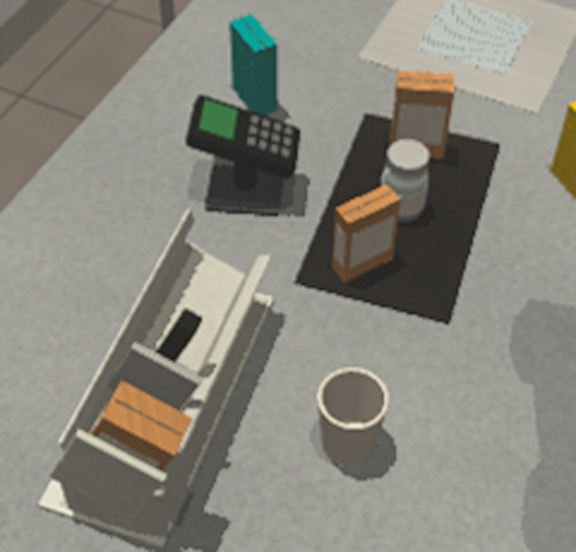

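```bash
cat >> h.py <<'E'
def Rtray(yaw,a=np.radians(23)):
    c,s=np.cos(yaw),np.sin(yaw)
    return np.array([[c,-s,0],[s,c,0],[0,0,1]])@np.array([[np.cos(a),0,-np.sin(a)],[0,1,0],[np.sin(a),0,np.cos(a)]])
E
python3 - <<'E'
from h import *
# floor plane fit + normals
for n in ["scene","side"]:
    im,d,i=load(n,0); P=cloud(d,i); hsv=cv2.cvtColor(im,cv2.COLOR_BGR2HSV)
    reg=(P[...,0]>.45)&(P[...,0]<.75)&(P[...,1]>-.12)&(P[...,1]<.3)&(P[...,2]>.03)&(d>0)
    dv=P[2:,1:-1]-P[:-2,1:-1]; du=P[1:-1,2:]-P[1:-1,:-2]
    N=np.zeros_like(P); x=np.cross(du,dv); N[1:-1,1:-1]=x/(np.linalg.norm(x,axis=2,keepdims=True)+1e-12)
    sm=np.zeros(d.shape,bool); sm[1:-1,1:-1]=(np.linalg.norm(dv,axis=2)<.02)&(np.linalg.norm(du,axis=2)<.02)
    N*=np.sign(N[...,2:3]+1e-9)
    g=reg&sm
    A=np.c_[N[g]]; 
    # bin normals
    key=np.round(A/0.15).astype(int); u,inv,c=np.unique(key,axis=0,return_inverse=True,return_counts=True)
    for j in np.argsort(-c)[:12]:
        q=A[inv.ravel()==j]; pp=P[g][inv.ravel()==j]; print(n,c[j],q.mean(0).round(3),pp.mean(0).round(3))
E
```

```text
scene 194 [0.939 0.143 0.306] [0.643 0.089 0.094]
scene 180 [0.954 0.009 0.294] [0.642 0.083 0.093]
scene 169 [0.878 0.156 0.448] [0.646 0.09  0.096]
scene 142 [0.986 0.001 0.158] [0.638 0.088 0.094]
scene 125 [0.747 0.298 0.591] [0.639 0.081 0.094]
scene 123 [0.854 0.274 0.44 ] [0.645 0.084 0.093]
scene 107 [0.895 0.012 0.442] [0.64  0.096 0.095]
scene 84 [0.781 0.16  0.601] [0.636 0.083 0.096]
scene 59 [ 0.942 -0.136  0.3  ] [0.631 0.082 0.098]
scene 56 [-0.443  0.005  0.894] [0.627 0.051 0.091]
scene 55 [-0.452 -0.145  0.877] [0.62  0.065 0.095]
scene 53 [-0.006  0.987  0.15 ] [0.6   0.128 0.117]
side 131 [ 0.142 -0.988  0.039] [0.599 0.209 0.114]
side 120 [ 0.296 -0.945  0.128] [0.591 0.193 0.114]
side 105 [ 0.294 -0.954  0.038] [0.596 0.205 0.118]
side 103 [-0.     0.998  0.035] [0.601 0.203 0.115]
side 95 [-0.146  0.988  0.033] [0.601 0.205 0.122]
side 92 [ 0.015 -0.998  0.034] [0.6   0.208 0.118]
side 83 [ 0.133 -0.984  0.113] [0.596 0.186 0.117]
side 71 [-0.004  0.99   0.131] [0.599 0.2   0.12 ]
side 58 [ 0.446 -0.882  0.138] [0.594 0.186 0.117]
side 58 [0.135 0.989 0.045] [0.603 0.203 0.118]
side 54 [-0.595 -0.285  0.749] [0.626 0.077 0.098]
side 50 [-0.454 -0.145  0.877] [0.616 0.103 0.111]
```

Run:
```python
from h import *
def crop(n,x0,y0,w,h,f):
    im,d,i=load(n,0); c=cv2.resize(im[y0:y0+h,x0:x0+w],None,fx=f,fy=f,interpolation=cv2.INTER_CUBIC)
    for x in range(x0-x0%20+20,x0+w,20): cv2.putText(c,str(x),((x-x0)*f,10),0,.35,(0,0,255)); cv2.line(c,((x-x0)*f,12),((x-x0)*f,18),(0,0,255))
    for y in range(y0-y0%20+20,y0+h,20): cv2.putText(c,str(y),(0,(y-y0)*f),0,.35,(0,0,255))
    cv2.imwrite(f"pics/z_{n}.png",c); print(c.shape)
crop("scene",285,125,120,150,4)
crop("side",165,190,120,150,4)
```

```text
(600, 480, 3)
(600, 480, 3)
```

View pics/z_scene.png

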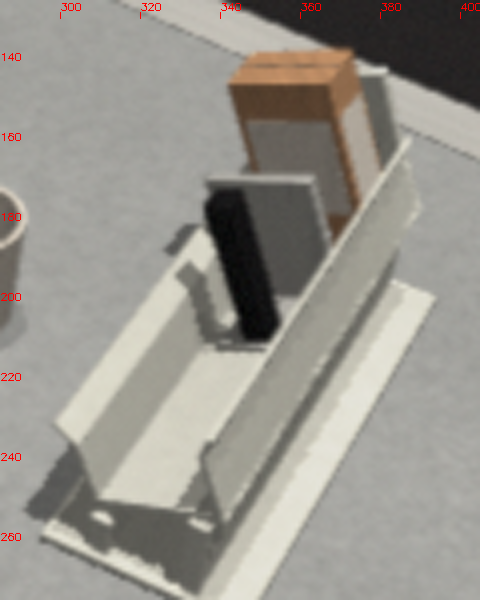

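View pics/z_side.png

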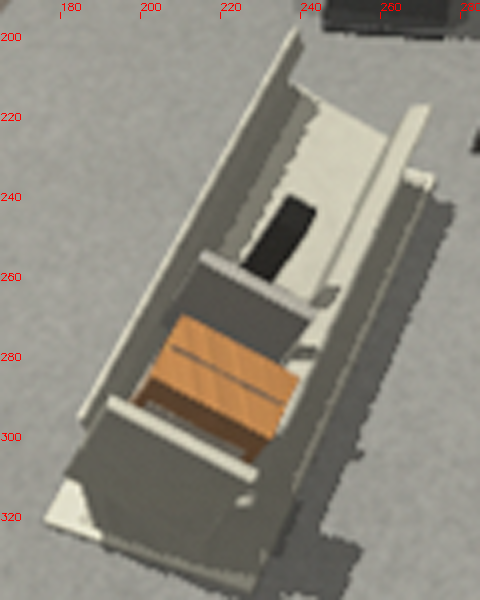

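```bash
cat >> h.py <<'E'
def ray(i,u,v):
    C=-i["R"].T@i["t"]; w=i["R"].T@np.array([(u-i["cx"])/i["fx"],(v-i["cy"])/i["fy"],1]); return C,w/np.linalg.norm(w)
def tri(*rs):
    A=np.zeros((3,3));b=np.zeros(3)
    for C,w in rs:
        M=np.eye(3)-np.outer(w,w); A+=M;b+=M@C
    X=np.linalg.solve(A,b); return X,[np.linalg.norm((np.eye(3)-np.outer(w,w))@(X-C)) for C,w in rs]
E
python3 - <<'E'
from h import *
a=load("scene",0)[2]; b=load("side",0)[2]
T={}
for k,s,t in [("upnear",(336.2,236.2),(239.2,197.2)),("upfar",(387,160),(185.2,294.7)),("lownear",(298.7,230.5),(270.7,216.5)),("stopTopL(low)",(337,170.5),(242,268.5)),("stopTopR",(364,169.5),(215,253)),]:
    X,e=tri(ray(a,*s),ray(b,*t)); T[k]=X; print(k,X.round(4),np.round(e,4))
v=T["upfar"]-T["upnear"]; print(np.linalg.norm(v),v, "yaw",np.degrees(np.arctan2(-v[0],v[1])))
yaw=np.arctan2(-v[0],v[1]); 
for yaw in [yaw]:
    R=Rtray(yaw)
    for k,l in [("upnear",(.048,-.17,.054)),("upfar",(.048,.12,.054)),("lownear",(-.048,-.17,.054))]:
        print(k,"origin",(T[k]-R@np.array(l)).round(4))
E
```

```text
upnear [ 0.6803 -0.0503  0.1272] [0.0003 0.0003]
upfar [0.6468 0.2384 0.128 ] [0.0004 0.0004]
lownear [ 0.5937 -0.0568  0.0913] [0.0026 0.0026]
stopTopL(low) [0.5712 0.1299 0.1277] [0.0011 0.0011]
stopTopR [0.6331 0.1382 0.1579] [0.0009 0.0009]
0.2905896760168629 [-0.03341698  0.28866085  0.00076008] yaw 6.603483187333811
upnear origin [0.6378 0.1159 0.0588]
upfar origin [0.6377 0.1165 0.0595]
lownear origin [0.639  0.1196 0.0604]
```

```bash
cat >> h.py <<'E'
YAW=np.radians(6.6); O=np.array([.6375,.1168,.062]); RT=Rtray(YAW)
def tt(X): return (np.asarray(X)-O)@RT
def tw(l): return O+np.asarray(l)@RT.T
E
python3 - <<'E'
from h import *
for X in [(.5712,.1299,.1277),(.6331,.1382,.1579)]: print("stop top",tt(X).round(4))
for n in ["scene","side"]:
    im,d,i=load(n,0); P=tt(cloud(d,i)); hsv=cv2.cvtColor(im,cv2.COLOR_BGR2HSV)
    m=((hsv[...,0]>5)&(hsv[...,0]<20)&(hsv[...,1]>90)&(d>0))
    m&=(P[...,2]>.118)&(P[...,2]<.13)&(abs(P[...,0])<.06)&(abs(P[...,1])<.15)
    Q=P[m]; print("tall",len(Q),Q.min(0).round(4),Q.max(0).round(4),np.median(Q,0).round(4)); r=cv2.minAreaRect((Q[:,:2]*1000).astype(np.float32)); print(r)
    # white floor
    m=(d>0)&(abs(P[...,0])<.03)&(P[...,1]>-.16)&(P[...,1]<-.0)&(abs(P[...,2])<.012)&(hsv[...,1]<60)
    Q=P[m]; 
    if len(Q)>20:
        c=np.linalg.lstsq(np.c_[Q[:,:2],np.ones(len(Q))],Q[:,2],rcond=None)[0]; print("floor",len(Q),c.round(4),np.median(Q[:,2]))
    # side walls vertical part
    for s in (1,-1):
        m=(d>0)&(abs(P[...,0]-s*.038)<.008)&(P[...,1]>-.16)&(P[...,1]<.11)&(P[...,2]>.012)&(P[...,2]<.036)&(hsv[...,1]<60)
        Q=P[m]
        if len(Q)>30: c=np.linalg.lstsq(np.c_[Q[:,1:],np.ones(len(Q))],Q[:,0],rcond=None)[0]; print("wall",s,len(Q),c.round(4),np.median(Q[:,0]))
    # black post
    m=(d>0)&(hsv[...,2]<45)&(abs(P[...,0])<.03)&(P[...,1]>-.17)&(P[...,1]<.06)&(P[...,2]>.1)&(P[...,2]<.115)
    Q=P[m]; print("post",len(Q),Q.min(0).round(4),Q.max(0).round(4),Q.mean(0).round(4)) if len(Q) else 0
    m=(d>0)&(hsv[...,1]<60)&(abs(P[...,0])<.036)&(P[...,1]>.11)&(P[...,1]<.14)&(P[...,2]>.09)
    Q=P[m]; print("endwall",len(Q),Q.min(0).round(4),Q.max(0).round(4),Q.mean(0).round(4)) if len(Q) else 0
    m=(d>0)&(hsv[...,1]<60)&(abs(P[...,0])<.036)&(P[...,1]>-.04)&(P[...,1]<.1)&(P[...,2]>.07)&(P[...,2]<.1)&(hsv[...,2]>50)
    Q=P[m]; print("plate",len(Q),Q.min(0).round(4),Q.max(0).round(4),np.median(Q,0).round(4)) if len(Q) else 0
# mug, jar
    P=cloud(d,i)
    m=(d>0)&(P[...,2]>.07)&(P[...,2]<.095)&(P[...,0]>.4)&(P[...,0]<.56)&(P[...,1]>.0)&(P[...,1]<.15)&(hsv[...,1]<80)
    Q=P[m]; print("mug",cv2.minEnclosingCircle((Q[:,:2]*1000).astype(np.float32)),Q[:,2].max())
    m=(d>0)&(P[...,2]>.085)&(P[...,2]<.105)&(P[...,0]>.48)&(P[...,0]<.58)&(P[...,1]>-.32)&(P[...,1]<-.21)&(hsv[...,1]<60)
    Q=P[m]; print("jar",cv2.minEnclosingCircle((Q[:,:2]*1000).astype(np.float32)),Q[:,2].max())
    m=(d>0)&(P[...,2]>.05)&(P[...,0]>.58)&(P[...,0]<.8)&(P[...,1]>-.36)&(P[...,1]<-.09)&(hsv[...,2]<70)
    Q=P[m]; print("term",Q.min(0),Q.max(0))
E
```

```text
stop top [-0.0336  0.0206  0.0856]
stop top [0.0357 0.0218 0.089 ]
tall 239 [-0.0383  0.0703  0.1182] [0.0311 0.1138 0.1248] [-0.0016  0.0899  0.122 ]
((-3.415508270263672, 91.84738159179688), (70.04627990722656, 42.06731414794922), 2.7002837657928467)
floor 614 [0.0442 0.0276 0.0038] 0.00024374430988125458
wall 1 543 [-0.0043 -0.0028  0.0413] 0.04139362336613849
wall -1 383 [-0.0053 -0.0045 -0.0388] -0.038508668509099654
post 44 [-0.0064 -0.0327  0.1001] [ 0.01   -0.0119  0.1074] [ 0.0028 -0.0234  0.1043]
endwall 27 [0.0246 0.1117 0.0902] [0.0359 0.1266 0.108 ] [0.0305 0.1207 0.0973]
plate 415 [-0.0347 -0.0327  0.0701] [0.0352 0.0989 0.0996] [0.0059 0.0715 0.0837]
mug ((446.19451904296875, 56.79405975341797), 36.56205368041992) 0.08893957011195143
jar ((519.8233642578125, -263.9403381347656), 25.118677139282227) 0.0970958944094125
term [ 0.63510029 -0.35971952  0.05529041] [ 0.77150133 -0.1654062   0.12049421]
tall 599 [-0.0373  0.0728  0.118 ] [0.0306 0.1133 0.1255] [-0.0031  0.0946  0.1214]
((-3.3781814575195312, 93.35775756835938), (68.0593032836914, 39.858360290527344), 1.7970480918884277)
floor 827 [-0.0048  0.005  -0.0006] -0.0012133045172907867
wall -1 62 [ 0.0054  0.0216 -0.0367] -0.03681778288781261
post 24 [-0.0084 -0.0273  0.1004] [ 0.0091 -0.009   0.1073] [-0.0003 -0.0188  0.1033]
endwall 210 [-0.0358  0.1114  0.0901] [0.0358 0.1286 0.103 ] [0.0002 0.1239 0.0971]
plate 258 [-0.034  -0.0306  0.07  ] [0.0357 0.0984 0.0999] [0.0023 0.0241 0.086 ]
mug ((448.5728454589844, 58.073795318603516), 34.533592224121094) 0.08751883662927817
jar ((517.8983154296875, -263.56793212890625), 26.45499610900879) 0.09631284039377519
term [ 0.63549567 -0.359948    0.05020477] [ 0.79460796 -0.159211    0.1193396 ]
```

```bash
cat >> h.py <<'E'
from scipy.spatial.transform import Rotation as Ro
def cur():
    from cell import robot
    s=robot.observe(); return s,np.array(s["tool_pos"]),Ro.from_euler("xyz",s["tool_rot"]).as_matrix()
def Rtool(jaw,down):  # jaw dir, approach dir
    x=down/np.linalg.norm(down); z=jaw-x*(jaw@x); z/=np.linalg.norm(z); return np.c_[x,np.cross(z,x),z]
def delta(p,R,p0=None,R0=None):
    if p0 is None: _,p0,R0=cur()
    best=None
    for f in (1,-1):
        R1=R@np.diag([1,f,f]); w=Ro.from_matrix(R0.T@R1).as_rotvec(degrees=True)
        if best is None or np.linalg.norm(w)<np.linalg.norm(best[1]): best=((R0.T@(p-p0)*1000).round(1),w.round(2))
    return best
RTRAY=Rtool(RT[:,0],-RT[:,2])
E
python3 - <<'E'
from h import *
s,p,R=cur(); print(p,R.round(3)); print(s["qpos"])
print(RTRAY.round(3))
for l in [(0,-.022,.2),(0,-.022,.078),(0,-.132,.078),(0,-.132,.2)]:
    print(l,tw(l).round(4),delta(tw(l),RTRAY))
E
```

```text
[ 0.18333398 -0.4916352   0.22622371] [[-0.     0.937  0.349]
 [ 0.001  0.349 -0.937]
 [-1.     0.    -0.001]]
[-1.35998870e+00  3.42542991e-01  1.52477215e+00  2.81113110e-06
  1.27540050e+00 -1.46006218e-01]
[[ 0.388 -0.115  0.914]
 [ 0.045  0.993  0.106]
 [-0.921  0.     0.391]]
(0, -0.022, 0.2) [0.5624 0.086  0.2461] (array([ -19.3,  556.9, -408.8]), array([-75.08, -19.54,  15.22]))
(0, -0.022, 0.078) [0.6098 0.0914 0.1338] (array([  93. ,  603.2, -397.3]), array([-75.08, -19.54,  15.22]))
(0, -0.132, 0.078) [ 0.6224 -0.0178  0.1338] (array([  92.8,  576.9, -290.5]), array([-75.08, -19.54,  15.22]))
(0, -0.132, 0.2) [ 0.575  -0.0233  0.2461] (array([ -19.5,  530.6, -302. ]), array([-75.08, -19.54,  15.22]))
```

>>> move_arm --deltas '[{"dp": [-0.05, 0.04, -0.03], "turn": [-7, -2, 1.5]}, {"dp": [-0.06, 0.3, -0.22], "turn": [-40, -10, 8]}, {"dp": [-0.06, 0.3, -0.22], "turn": [-40, -10, 8]}, {"dp": [-0.06, 0.3, -0.22], "turn": [-40, -10, 8]}, {"dp": [-0.06, 0.3, -0.22], "turn": [-40, -10, 8]}, {"dp": [-0.06, 0.3, -0.22], "turn": [-40, -10, 8]}, {"dp": [-0.06, 0.3, -0.22], "turn": [-40, -10, 8]}, {"dp": [-0.06, 0.3, -0.22], "turn": [-40, -10, 8]}, {"dp": [-0.06, 0.3, -0.22], "turn": [-40, -10, 8]}, {"dp": [-0.06, 0.3, -0.22], "turn": [-40, -10, 8]}]' --hand 0.06

```text
time: 1.15
tool_pos: [0.3878, -0.1802, 0.2866]
tool_rot: [0.322, 1.352, -0.188]
contact_force: [-0.1, -0.5, 0.6]
opening: 0.0598
```

Run:
```python
from h import *
s,p,R=cur(); print(s["time"],p,s["qpos"].round(2))
for l in [(0,-.022,.2),(0,-.022,.13)]: print(delta(tw(l),RTRAY))
```

```text
1.15 [ 0.38784415 -0.18020598  0.28663931] [-0.69 -0.01  1.81  0.12  1.15 -0.22]
(array([ 66. , 313.8,  11.3]), array([-34.96,  -9.52,   6.99]))
(array([134.6, 325.2,  19.6]), array([-34.96,  -9.52,   6.99]))
```

>>> move_arm --deltas '[{"dp": [0.066, 0.3138, 0.0113], "turn": [-34.96, -9.52, 6.99]}, {"dp": [0.066, 0.3138, 0.0113], "turn": [-34.96, -9.52, 6.99]}, {"dp": [0.066, 0.3138, 0.0113], "turn": [-34.96, -9.52, 6.99]}, {"dp": [0.066, 0.3138, 0.0113], "turn": [-34.96, -9.52, 6.99]}, {"dp": [0.066, 0.3138, 0.0113], "turn": [-34.96, -9.52, 6.99]}, {"dp": [0.066, 0.3138, 0.0113], "turn": [-34.96, -9.52, 6.99]}, {"dp": [0.066, 0.3138, 0.0113], "turn": [-34.96, -9.52, 6.99]}, {"dp": [0.066, 0.3138, 0.0113], "turn": [-34.96, -9.52, 6.99]}, {"dp": [0.066, 0.3138, 0.0113], "turn": [-34.96, -9.52, 6.99]}, {"dp": [0.066, 0.3138, 0.0113], "turn": [-34.96, -9.52, 6.99]}]'

```text
time: 2.15
tool_pos: [0.5627, 0.0828, 0.2463]
tool_rot: [-0.0, 1.169, 0.11]
contact_force: [-0.7, 0.1, 0.5]
opening: 0.0599
```

Run:
```python
from h import *
s,p,R=cur(); print(s["time"],p,s["qpos"].round(2))
for l in [(0,-.022,.2),(0,-.022,.08)]: print(delta(tw(l),RTRAY))
grab("wrist",1)
im,d,i=load("wrist",1); q=proj([tw((0,-.022,.105)),tw((0,.020,.09)),tw((0,.024,0))],i); print(q)
```

```text
2.15 [0.56265143 0.08275461 0.24628029] [-0.02  0.2   1.74  0.07  0.81 -0.16]
(array([0.2, 3.2, 0. ]), array([-0.26, -0.  ,  0.12]))
(array([120.2,   3.5,   0. ]), array([-0.26, -0.  ,  0.12]))
[[290.81438147 208.55128787]
 [290.50306524 149.73747387]
 [290.07468857 139.27217707]]
```

View pics/wrist1.png

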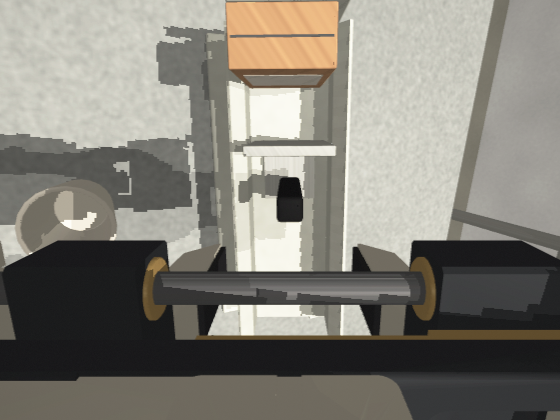

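Wrist view: the post top is at (290,208), the plate's top edge at row 150, and the tall carton's top at (282,35). These match the predicted pixels to within 1 px. I'm going down onto the post.

>>> move_arm --deltas '[{"dp": [0.04, 0.0032, 0], "turn": [-0.26, 0, 0.12]}, {"dp": [0.08, 0.0032, 0], "turn": [-0.26, 0, 0.12]}, {"dp": [0.11, 0.0032, 0], "turn": [-0.26, 0, 0.12]}, {"dp": [0.128, 0.0032, 0], "turn": [-0.26, 0, 0.12]}, {"dp": [0.128, 0.0032, 0], "turn": [-0.26, 0, 0.12]}, {"dp": [0.128, 0.0032, 0], "turn": [-0.26, 0, 0.12]}]'

```text
time: 2.8
tool_pos: [0.6124, 0.0925, 0.1291]
tool_rot: [0.001, 1.169, 0.117]
contact_force: [-0.1, 0.3, 0.3]
opening: 0.0602
```

>>> move_arm --deltas '[{"dp": [0, 0, 0], "turn": [0, 0, 0]}, {"dp": [0, 0, 0], "turn": [0, 0, 0]}, {"dp": [0, 0, 0], "turn": [0, 0, 0]}, {"dp": [0, 0, 0], "turn": [0, 0, 0]}, {"dp": [0, 0, 0], "turn": [0, 0, 0]}, {"dp": [0, 0, 0], "turn": [0, 0, 0]}]' --hand 0.0 --squeeze 15

```text
time: 3.4
tool_pos: [0.6122, 0.0935, 0.1286]
tool_rot: [0.001, 1.169, 0.118]
contact_force: [-1.7, 0.2, 1.7]
opening: 0.0198
```

>>> move_arm --deltas '[{"dp": [0, -0.01, 0], "turn": [0, 0, 0]}, {"dp": [0, -0.03, 0], "turn": [0, 0, 0]}, {"dp": [0, -0.05, 0], "turn": [0, 0, 0]}, {"dp": [0, -0.07, 0], "turn": [0, 0, 0]}, {"dp": [0, -0.09, 0], "turn": [0, 0, 0]}, {"dp": [0, -0.11, 0], "turn": [0, 0, 0]}, {"dp": [0, -0.115, 0], "turn": [0, 0, 0]}, {"dp": [0, -0.115, 0], "turn": [0, 0, 0]}]'

```text
time: 4.2
tool_pos: [0.626, -0.0215, 0.1286]
tool_rot: [-0.001, 1.169, 0.116]
contact_force: [-1.5, -2.2, 2.6]
opening: 0.02
```

>>> move_arm --deltas '[{"dp": [0, 0, 0], "turn": [0, 0, 0]}, {"dp": [0, 0, 0], "turn": [0, 0, 0]}, {"dp": [0, 0, 0], "turn": [0, 0, 0]}, {"dp": [-0.04, 0, 0], "turn": [0, 0, 0]}, {"dp": [-0.08, 0, 0], "turn": [0, 0, 0]}, {"dp": [-0.12, 0, 0], "turn": [0, 0, 0]}, {"dp": [-0.15, 0, 0], "turn": [0, 0, 0]}, {"dp": [-0.15, 0, 0], "turn": [0, 0, 0]}]' --hand 0.06

```text
time: 5.0
tool_pos: [0.5685, -0.0277, 0.2714]
tool_rot: [-0.007, 1.161, 0.112]
contact_force: [-0.1, -1.2, -0.4]
opening: 0.06
```

Run:
```python
from h import *
s,p,R=cur(); print(s["time"],p,s["qpos"].round(2))
grab("wrist",2)
im,d,i=load("wrist",2); q=proj([tw((0,-.137,.105)),tw((0,.074,.122)),tw((0,.112,.122))],i); print(q)
```

```text
5.0 [ 0.56849746 -0.02768484  0.2714403 ] [-0.27  0.18  1.7   0.19  0.89 -0.48]
[[ 285.15249746  206.81104102]
 [ 285.20816462 -117.00726883]
 [ 285.23057986 -193.43755085]]
```

View pics/wrist2.png

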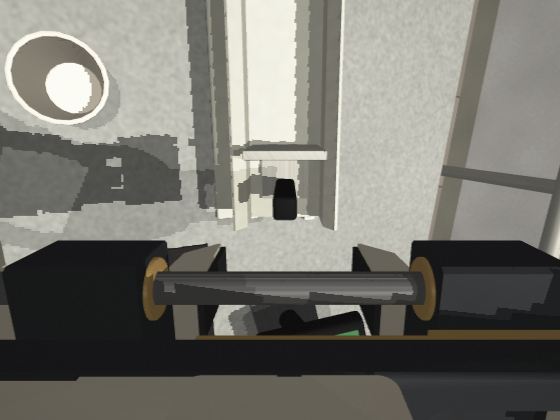

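Wrist view: the stop slid back, with the post at (285,200) and the plate at row 155, at tray y of about -91 mm. Next is the medium carton.

```bash
cat >> h.py <<'E'
def Rdown(deg):
    a=np.radians(deg); return Rtool(np.array([np.cos(a),np.sin(a),0]),np.array([0,0,-1.]))
E
python3 - <<'E'
from h import *
for z in (.21,.074): print(delta(np.array([.540,-.365,z]),Rdown(20.4)))
E
```

```text
(array([  27.7, -331.8,  -85.4]), array([-13.45,  23.15,   2.84]))
(array([ 152.7, -331.7, -139.1]), array([-13.45,  23.15,   2.84]))
```

>>> move_arm --deltas '[{"dp": [0.0, -0.05, -0.015], "turn": [-3, 5, 0.6]}, {"dp": [0.01, -0.1, -0.03], "turn": [-6, 10, 1.2]}, {"dp": [0.0277, -0.3318, -0.0854], "turn": [-13.45, 23.15, 2.84]}, {"dp": [0.0277, -0.3318, -0.0854], "turn": [-13.45, 23.15, 2.84]}, {"dp": [0.0277, -0.3318, -0.0854], "turn": [-13.45, 23.15, 2.84]}, {"dp": [0.0277, -0.3318, -0.0854], "turn": [-13.45, 23.15, 2.84]}, {"dp": [0.0277, -0.3318, -0.0854], "turn": [-13.45, 23.15, 2.84]}, {"dp": [0.0277, -0.3318, -0.0854], "turn": [-13.45, 23.15, 2.84]}, {"dp": [0.0277, -0.3318, -0.0854], "turn": [-13.45, 23.15, 2.84]}, {"dp": [0.0277, -0.3318, -0.0854], "turn": [-13.45, 23.15, 2.84]}]' --hand 0.0918

```text
time: 6.05
tool_pos: [0.5394, -0.3637, 0.2065]
tool_rot: [2.331, 1.565, 2.687]
contact_force: [0.4, 0.3, 0.4]
opening: 0.0919
```

Run:
```python
from h import *
s,p,R=cur(); print(s["time"],p,s["qpos"].round(2))
for z in (.21,.074): print(delta(np.array([.540,-.365,z]),Rdown(20.4)))
grab("wrist",3)
im,d,i=load("wrist",3);
a=np.radians(20.4);e=np.array([np.cos(a),np.sin(a),0])*.034;f=np.array([-np.sin(a),np.cos(a),0])*.016;c=np.array([.54,-.365,.117])
q=proj([c,c+e+f,c+e-f,c-e-f,c-e+f],i); print(q.round(0))
cv2.polylines(im,[q[1:].astype(np.int32)],True,(255,0,0),1); cv2.imwrite("pics/wrist3b.png",im)
```

```text
6.05 [ 0.53944139 -0.36365385  0.20653508] [-0.71  0.6   1.17 -0.    1.39 -1.07]
(array([-3.5, -1.4,  0. ]), array([ 0.04, -0.24, -0.25]))
(array([132.5,  -2. ,   0.6]), array([ 0.04, -0.24, -0.25]))
[[292. 218.]
 [340. 197.]
 [338. 239.]
 [246. 239.]
 [245. 197.]]
```

View pics/wrist3b.png

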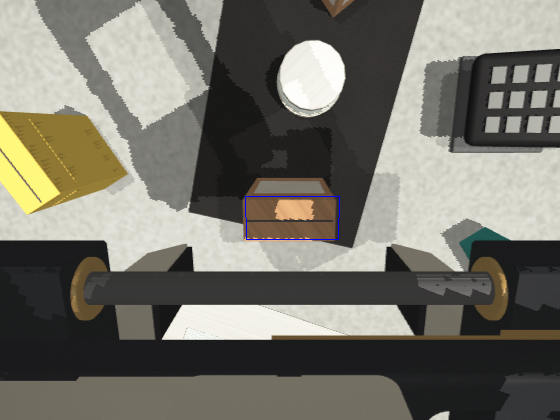

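The predicted top outline (245–339, 197–239) lies on the carton's top face. Descending and gripping.

>>> move_arm --deltas '[{"dp": [0.04, -0.002, 0], "turn": [0, -0.24, -0.25]}, {"dp": [0.08, -0.002, 0], "turn": [0, -0.24, -0.25]}, {"dp": [0.11, -0.002, 0.0005], "turn": [0, -0.24, -0.25]}, {"dp": [0.1325, -0.002, 0.0005], "turn": [0, -0.24, -0.25]}, {"dp": [0.1325, -0.002, 0.0005], "turn": [0, -0.24, -0.25]}, {"dp": [0.1325, -0.002, 0.0005], "turn": [0, -0.24, -0.25]}]'

```text
time: 6.7
tool_pos: [0.5405, -0.3658, 0.0759]
tool_rot: [-1.23, 1.568, -0.872]
contact_force: [1.1, -0.4, 0.5]
opening: 0.0918
```

>>> move_arm --deltas '[{"dp": [0, 0, 0], "turn": [0, 0, 0]}, {"dp": [0, 0, 0], "turn": [0, 0, 0]}, {"dp": [0, 0, 0], "turn": [0, 0, 0]}, {"dp": [0, 0, 0], "turn": [0, 0, 0]}, {"dp": [0, 0, 0], "turn": [0, 0, 0]}, {"dp": [0, 0, 0], "turn": [0, 0, 0]}]' --hand 0.05 --squeeze 15

```text
time: 7.3
tool_pos: [0.5401, -0.367, 0.0759]
tool_rot: [-1.203, 1.568, -0.848]
contact_force: [0.3, 0.9, 4.8]
opening: 0.0679
```

Run:
```python
from h import *
s,p,R=cur(); print(s["time"],p,s["opening"],s["contact_force"]); print(R.round(3))
```

```text
7.3 [ 0.54010513 -0.36695289  0.07591972] 0.06789882555033429 [0.34153803 0.91841997 4.79270485]
[[ 0.002 -0.348  0.937]
 [-0.002  0.937  0.348]
 [-1.    -0.003  0.001]]
```

>>> move_arm --deltas '[{"dp": [-0.02, 0, 0], "turn": [0, 0, 0]}, {"dp": [-0.06, 0, 0], "turn": [0, 0, 0]}, {"dp": [-0.1, 0, 0], "turn": [0, 0, 0]}, {"dp": [-0.15, 0, 0], "turn": [0, 0, 0]}, {"dp": [-0.2, 0, 0], "turn": [0, 0, 0]}, {"dp": [-0.23, 0, 0], "turn": [0, 0, 0]}, {"dp": [-0.23, 0, 0], "turn": [0, 0, 0]}]'

```text
time: 8.0
tool_pos: [0.5406, -0.3673, 0.3104]
tool_rot: [-1.117, 1.56, -0.761]
contact_force: [0.4, -0.4, -2.3]
opening: 0.068
```

Run:
```python
from h import *
s,p,R=cur(); print(s["time"],p,s["opening"],s["contact_force"]); 
print(delta(tw((-.001,.05,.215)),RTRAY),tw((-.001,.05,.215)))
grab("side",4)
```

```text
8.0 [ 0.54058029 -0.3672972   0.3104248 ] 0.0679842969900356 [ 0.35031865 -0.44440805 -2.31924812]
(array([ 46.9, 489.3, 188.6]), array([ 13.69, -22.54,  -2.23])) [0.54738828 0.15670729 0.25951781]
```

View pics/side4.png

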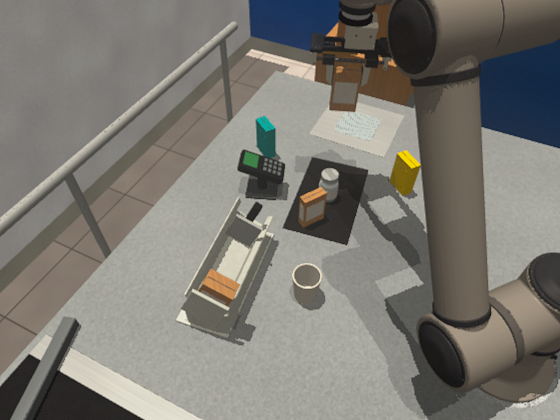

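The medium carton is held at (345,85) and the stop is open at (245,222). Carrying it over the tray.

>>> move_arm --deltas '[{"dp": [0, 0.02, 0.008], "turn": [0.5, -1, 0]}, {"dp": [0, 0.06, 0.023], "turn": [1.5, -3, 0]}, {"dp": [0, 0.1, 0.04], "turn": [3, -5, -0.4]}, {"dp": [0, 0.145, 0.056], "turn": [4, -7, -0.6]}, {"dp": [0, 0.19, 0.073], "turn": [5.5, -9, -0.8]}, {"dp": [0, 0.235, 0.09], "turn": [7, -11, -1]}, {"dp": [0, 0.28, 0.108], "turn": [8, -13.5, -1.2]}, {"dp": [0.01, 0.325, 0.125], "turn": [9, -15.5, -1.5]}, {"dp": [0.02, 0.37, 0.143], "turn": [10.5, -17.5, -1.7]}, {"dp": [0.03, 0.41, 0.158], "turn": [11.5, -19.5, -1.9]}]'

```text
time: 9.05
tool_pos: [0.5431, 0.0751, 0.2714]
tool_rot: [0.004, 1.232, 0.156]
contact_force: [0.2, -0.1, -1.9]
opening: 0.0681
```

Run:
```python
from h import *
s,p,R=cur(); print(s["time"],p,s["opening"],s["contact_force"]); 
print(delta(tw((-.001,.05,.215)),RTRAY),tt(p))
```

```text
9.05 [0.54308257 0.07513366 0.2713921 ] 0.06814957844680615 [ 0.19163838 -0.06757701 -1.89113337]
(array([16.8, 80. , 11.7]), array([ 1.96, -3.56, -0.84])) [-0.00892802 -0.03053814  0.231265  ]
```

>>> move_arm --deltas '[{"dp": [0.005, 0.03, 0.004], "turn": [1, -1.8, -0.4]}, {"dp": [0.01, 0.055, 0.008], "turn": [1.96, -3.56, -0.84]}, {"dp": [0.0168, 0.072, 0.0117], "turn": [1.96, -3.56, -0.84]}, {"dp": [0.0168, 0.08, 0.0117], "turn": [1.96, -3.56, -0.84]}, {"dp": [0.0168, 0.08, 0.0117], "turn": [1.96, -3.56, -0.84]}, {"dp": [0.0168, 0.08, 0.0117], "turn": [1.96, -3.56, -0.84]}]'

```text
time: 9.65
tool_pos: [0.5488, 0.154, 0.2616]
tool_rot: [-0.005, 1.168, 0.112]
contact_force: [0.7, -0.7, -1.6]
opening: 0.068
```

Run:
```python
from h import *
s,p,R=cur(); print(s["time"],tt(p)); 
print(delta(tw((-.001,.05,.215)),RTRAY),delta(tw((-.001,.05,.08)),RTRAY))
for n in ("wrist","side","scene"): grab(n,5)
im=load("side",5)[0]; im2=load("scene",5)[0]
cv2.imwrite("pics/c5.png",np.hstack([cv2.resize(im[170:350,130:310],None,fx=2.2,fy=2.2),cv2.resize(im2[80:260,270:450],None,fx=2.2,fy=2.2)]))
```

```text
9.65 [0.00084677 0.04710101 0.21651993]
(array([ 1.5,  2.9, -1.8]), array([0.08, 0.07, 0.08])) (array([136.5,   3.1,  -2. ]), array([0.08, 0.07, 0.08]))
```

View pics/c5.png

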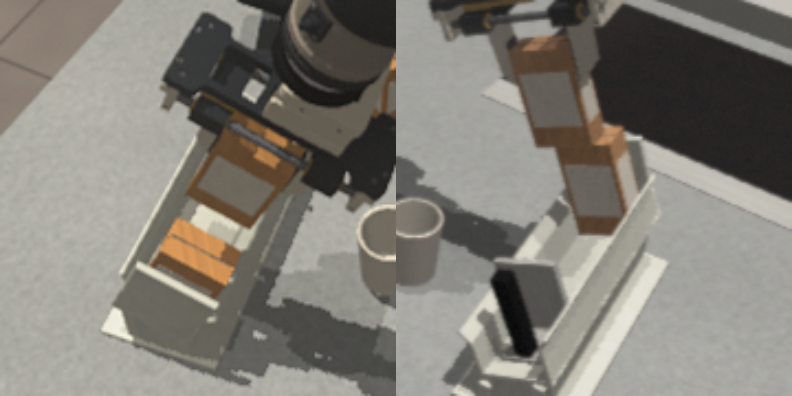

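View pics/wrist5.png

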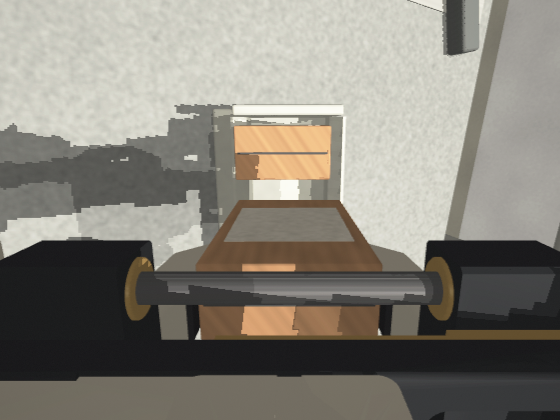

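Run:
```python
from h import *
i=load("wrist",5)[2]; d=load("wrist",5)[1]
for b in (.143,.1455,.148): print(b,proj([tw((x,.0465+.016,b)) for x in(-.034,.034)],i).round(1), proj([tw((x,.0465+.016,b+.112)) for x in(-.034,.034)],i).round(1))
# ray to tall top front edge and wall
for v in (127,179.5):
    C,w=ray(i,283,v); c=tt(C); ww=w@RT; t=(.122-c[2])/ww[2]; print("tall edge",v,(c+t*ww).round(4))
for uv in((234,150),(331,150)):
    C,w=ray(i,*uv); c=tt(C); ww=w@RT; t=(.122-c[2])/ww[2]; print((c+t*ww).round(4))
```

```text
0.143 [[239.1 198.5]
 [340.  198.6]] [[197.8 261.1]
 [383.4 261.1]]
0.1455 [[238.6 199.3]
 [340.6 199.4]] [[196.  263.7]
 [385.3 263.8]]
0.148 [[238.1 200.1]
 [341.1 200.1]] [[194.2 266.4]
 [387.1 266.5]]
tall edge 127 [-0.0046  0.1092  0.122 ]
tall edge 179.5 [-0.0047  0.0722  0.122 ]
[-0.0394  0.0933  0.122 ]
[0.0294 0.0933 0.122 ]
```

>>> move_arm --deltas '[{"dp": [0.01, 0.0025, -0.003], "turn": [0.08, 0.07, 0.08]}, {"dp": [0.04, 0.0025, -0.003], "turn": [0.08, 0.07, 0.08]}, {"dp": [0.07, 0.0025, -0.003], "turn": [0.08, 0.07, 0.08]}, {"dp": [0.1, 0.0025, -0.003], "turn": [0.08, 0.07, 0.08]}, {"dp": [0.12, 0.0025, -0.003], "turn": [0.08, 0.07, 0.08]}, {"dp": [0.136, 0.0025, -0.003], "turn": [0.08, 0.07, 0.08]}, {"dp": [0.136, 0.0025, -0.003], "turn": [0.08, 0.07, 0.08]}, {"dp": [0.136, 0.0025, -0.003], "turn": [0.08, 0.07, 0.08]}]'

```text
time: 10.6
tool_pos: [0.5991, 0.1625, 0.1358]
tool_rot: [0.001, 1.169, 0.116]
contact_force: [0.4, 0.3, -2.0]
opening: 0.0677
```

Run:
```python
from h import *
s,p,R=cur(); print(s["time"],tt(p),s["contact_force"]@RT,s["opening"]);
```

```text
10.6 [-0.00144576  0.04981686  0.08080235] [-0.32854885  0.24917385 -1.98043002] 0.06767766324760588
```

>>> move_arm --deltas '[{"dp": [0.003, 0, 0], "turn": [0, 0, 0]}, {"dp": [0.006, 0, 0], "turn": [0, 0, 0]}, {"dp": [0.0075, 0, 0], "turn": [0, 0, 0]}, {"dp": [0.0075, 0, 0], "turn": [0, 0, 0]}]'

```text
time: 11.0
tool_pos: [0.6022, 0.1632, 0.1294]
tool_rot: [0.001, 1.167, 0.116]
contact_force: [-0.1, -0.9, -2.2]
opening: 0.0677
```

>>> move_arm --deltas '[{"dp": [0.001, 0, 0], "turn": [0, 0, 0]}, {"dp": [0.001, 0, 0], "turn": [0, 0, 0]}]'

```text
time: 11.2
tool_pos: [0.6027, 0.1632, 0.1287]
tool_rot: [0.001, 1.167, 0.116]
contact_force: [-1.0, 0.6, 1.3]
opening: 0.0678
```

Contact with the floor felt. Releasing and rising.

>>> move_arm --deltas '[{"dp": [0.0005, 0, 0], "turn": [0, 0, 0]}, {"dp": [0.0005, 0, 0], "turn": [0, 0, 0]}, {"dp": [0.0005, 0, 0], "turn": [0, 0, 0]}, {"dp": [0.0005, 0, 0], "turn": [0, 0, 0]}, {"dp": [0.0005, 0, 0], "turn": [0, 0, 0]}]' --hand 0.085

```text
time: 11.7
tool_pos: [0.6028, 0.1632, 0.128]
tool_rot: [0.001, 1.168, 0.116]
contact_force: [0.3, -1.0, 0.0]
opening: 0.0847
```

>>> move_arm --deltas '[{"dp": [-0.01, 0, 0], "turn": [0, 0, 0]}, {"dp": [-0.03, 0, 0], "turn": [0, 0, 0]}, {"dp": [-0.07, 0, 0], "turn": [0, 0, 0]}, {"dp": [-0.12, 0, 0], "turn": [0, 0, 0]}, {"dp": [-0.16, 0, 0], "turn": [0, 0, 0]}, {"dp": [-0.16, -0.04, 0], "turn": [0, 0, 0]}, {"dp": [-0.16, -0.07, 0], "turn": [0, 0, 0]}, {"dp": [-0.16, -0.07, 0], "turn": [0, 0, 0]}]'

```text
time: 12.5
tool_pos: [0.5486, 0.0838, 0.2763]
tool_rot: [-0.001, 1.166, 0.111]
contact_force: [-0.2, 0.1, -0.7]
opening: 0.0849
```

Run:
```python
from h import *
s,p,R=cur(); print(s["time"],tt(p),s["contact_force"]@RT,s["opening"]); 
grab("wrist",6)
for z in (.21,.069): print(delta(np.array([.527,-.162,z]),Rdown(58.7)))
```

```text
12.5 [-0.00105381 -0.02260075  0.2333078 ] [-0.48634387  0.08298092 -0.54580029] 0.08488380942675623
(array([  41.3, -243. ,  -71. ]), array([-51.52,  21.54,  10.54]))
(array([ 170.9, -243.1, -126.4]), array([-51.52,  21.54,  10.54]))
```

View pics/wrist6.png

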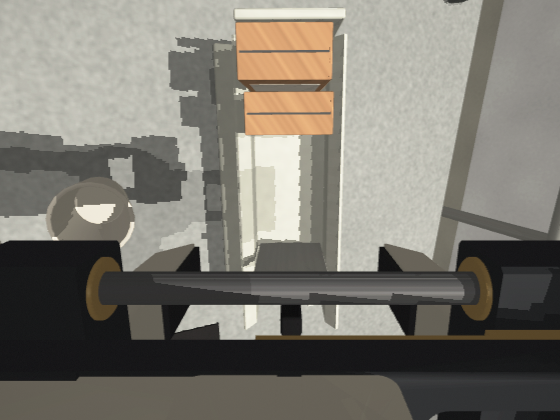

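The medium carton stands square at (289,113), just in front of the tall one at (285,50). Now the small one.

>>> move_arm --deltas '[{"dp": [0.0, -0.03, -0.01], "turn": [-6, 2.6, 1.3]}, {"dp": [0.0, -0.07, -0.02], "turn": [-13, 5.2, 2.6]}, {"dp": [0.0, -0.12, -0.035], "turn": [-20, 8, 4]}, {"dp": [0.0413, -0.243, -0.071], "turn": [-51.52, 21.54, 10.54]}, {"dp": [0.0413, -0.243, -0.071], "turn": [-51.52, 21.54, 10.54]}, {"dp": [0.0413, -0.243, -0.071], "turn": [-51.52, 21.54, 10.54]}, {"dp": [0.0413, -0.243, -0.071], "turn": [-51.52, 21.54, 10.54]}, {"dp": [0.0413, -0.243, -0.071], "turn": [-51.52, 21.54, 10.54]}, {"dp": [0.0413, -0.243, -0.071], "turn": [-51.52, 21.54, 10.54]}, {"dp": [0.0413, -0.243, -0.071], "turn": [-51.52, 21.54, 10.54]}]' --hand 0.0918

```text
time: 13.55
tool_pos: [0.5277, -0.1594, 0.2096]
tool_rot: [-0.142, 1.57, 0.885]
contact_force: [-0.2, 0.4, 0.2]
opening: 0.0914
```

Run:
```python
from h import *
s,p,R=cur(); print(s["time"],p,s["qpos"].round(2))
for z in (.21,.069): print(delta(np.array([.527,-.162,z]),Rdown(58.7)))
grab("wrist",7)
im,d,i=load("wrist",7);
a=np.radians(58.7);e=np.array([np.cos(a),np.sin(a),0])*.034;f=np.array([-np.sin(a),np.cos(a),0])*.013;c=np.array([.527,-.162,.107])
q=proj([c,c+e+f,c+e-f,c-e-f,c-e+f],i); print(q.round(0))
cv2.polylines(im,[q[1:].astype(np.int32)],True,(255,0,0),1); cv2.imwrite("pics/wrist7b.png",im)
```

```text
13.55 [ 0.527708   -0.15940911  0.20960364] [-0.43  0.4   1.48  0.    1.26 -1.46]
(array([-0.4, -0.7, -2.6]), array([0.1 , 0.02, 0.  ]))
(array([140.6,  -0.7,  -2.6]), array([0.1 , 0.02, 0.  ]))
[[288. 214.]
 [333. 198.]
 [332. 231.]
 [244. 231.]
 [243. 198.]]
```

View pics/wrist7b.png

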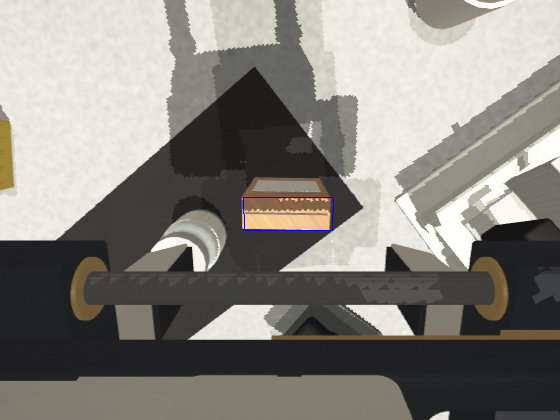

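The predicted outline matches the small carton's top (243–332, 198–231). The jar at (190,240) clears the left finger by about 14 mm. Descending with the opening slightly narrowed.

>>> move_arm --deltas '[{"dp": [0.04, -0.0007, -0.0026], "turn": [0, 0, 0]}, {"dp": [0.08, -0.0007, -0.0026], "turn": [0, 0, 0]}, {"dp": [0.11, -0.0007, -0.003], "turn": [0, 0, 0]}, {"dp": [0.13, -0.0007, -0.003], "turn": [0, 0, 0]}, {"dp": [0.141, -0.0007, -0.003], "turn": [0, 0, 0]}, {"dp": [0.141, -0.0007, -0.003], "turn": [0, 0, 0]}, {"dp": [0.141, -0.0007, -0.003], "turn": [0, 0, 0]}]' --hand 0.085

```text
time: 14.3
tool_pos: [0.5272, -0.1637, 0.0692]
tool_rot: [-2.025, 1.57, -0.999]
contact_force: [-0.2, -0.5, -0.3]
opening: 0.0854
```

>>> move_arm --deltas '[{"dp": [0, 0, 0], "turn": [0, 0, 0]}, {"dp": [0, 0, 0], "turn": [0, 0, 0]}, {"dp": [0, 0, 0], "turn": [0, 0, 0]}, {"dp": [0, 0, 0], "turn": [0, 0, 0]}, {"dp": [0, 0, 0], "turn": [0, 0, 0]}]' --hand 0.05 --squeeze 12

```text
time: 14.8
tool_pos: [0.5271, -0.1637, 0.069]
tool_rot: [-2.104, 1.57, -1.077]
contact_force: [-1.5, 0.7, 5.5]
opening: 0.0676
```

Run:
```python
from h import *
s,p,R=cur(); print(s["time"],p,s["opening"],s["contact_force"]); print(R.round(3))
```

```text
14.8 [ 0.52708764 -0.16371052  0.06901689] 0.06761183219722673 [-1.46115024  0.6585836   5.54438054]
[[ 0.    -0.856  0.517]
 [-0.001  0.517  0.856]
 [-1.    -0.001 -0.   ]]
```

>>> move_arm --deltas '[{"dp": [-0.02, 0, 0], "turn": [0, 0, 0]}, {"dp": [-0.06, 0, 0], "turn": [0, 0, 0]}, {"dp": [-0.1, 0, 0], "turn": [0, 0, 0]}, {"dp": [-0.15, 0, 0], "turn": [0, 0, 0]}, {"dp": [-0.2, 0, 0], "turn": [0, 0, 0]}, {"dp": [-0.24, 0, 0], "turn": [0, 0, 0]}, {"dp": [-0.24, 0, 0], "turn": [0, 0, 0]}]'

```text
time: 15.5
tool_pos: [0.5287, -0.1644, 0.3143]
tool_rot: [-1.534, 1.56, -0.507]
contact_force: [0.3, 0.3, -2.2]
opening: 0.068
```

Run:
```python
from h import *
i=load("wrist",6)[2]
for u,v,z in((289,93,.112),(289,134,.112),(245,113,.112),(333,113,.112),(285,80,.122)):
    C,w=ray(i,u,v); c=tt(C); ww=w@RT; t=(z-c[2])/ww[2]; print((c+t*ww).round(4))
s,p,R=cur(); print(s["time"],p,s["opening"],s["contact_force"]); 
print(delta(tw((-.002,.013,.205)),RTRAY),tw((-.002,.013,.205)))
```

```text
[-0.0017  0.0642  0.112 ]
[-0.0018  0.0339  0.112 ]
[-0.0354  0.0497  0.112 ]
[0.032  0.0495 0.112 ]
[-0.0046  0.0723  0.122 ]
15.5 [ 0.52865171 -0.16438799  0.31430194] 0.0679809203642877 [ 0.26066188  0.26144495 -2.17869041]
(array([ 63.2, 125.7, 257.1]), array([ 51.63, -21.08,  -9.95])) [0.55460797 0.12029579 0.24992203]
```

>>> move_arm --deltas '[{"dp": [0, 0.01, 0.02], "turn": [4, -1.6, -0.8]}, {"dp": [0, 0.025, 0.05], "turn": [11, -4.4, -2]}, {"dp": [0, 0.042, 0.085], "turn": [18, -7.2, -3.4]}, {"dp": [0.01, 0.06, 0.12], "turn": [25, -10, -4.8]}, {"dp": [0.02, 0.078, 0.16], "turn": [32, -13, -6]}, {"dp": [0.03, 0.095, 0.195], "turn": [39, -16, -7.5]}, {"dp": [0.045, 0.11, 0.225], "turn": [45, -18.5, -8.7]}, {"dp": [0.0632, 0.1257, 0.2571], "turn": [51.63, -21.08, -9.95]}, {"dp": [0.0632, 0.1257, 0.2571], "turn": [51.63, -21.08, -9.95]}, {"dp": [0.0632, 0.1257, 0.2571], "turn": [51.63, -21.08, -9.95]}]'

```text
time: 16.5
tool_pos: [0.5509, 0.1224, 0.2431]
tool_rot: [0.015, 1.183, 0.132]
contact_force: [-0.0, -0.3, -1.1]
opening: 0.0678
```

Run:
```python
from h import *
s,p,R=cur(); print(s["time"],tt(p),s["opening"]); 
print(delta(tw((-.002,.013,.205)),RTRAY),delta(tw((-.002,.013,.075)),RTRAY))
grab("wrist",8); i=load("wrist",8)[2]
y=tt(p)[1]+.013;b=tt(p)[2]-.064
print(proj([tw((x,y,b)) for x in(-.034,.034)],i).round(1))
```

```text
16.5 [-0.00785662  0.01554819  0.20010241] 0.06784469302997244
(array([-5. , -2.5,  5.8]), array([ 0.05, -0.76, -0.36])) (array([125. ,  -3.3,   7.5]), array([ 0.05, -0.76, -0.36]))
[[252.2 205.8]
 [356.9 206.1]]
```

View pics/wrist8.png

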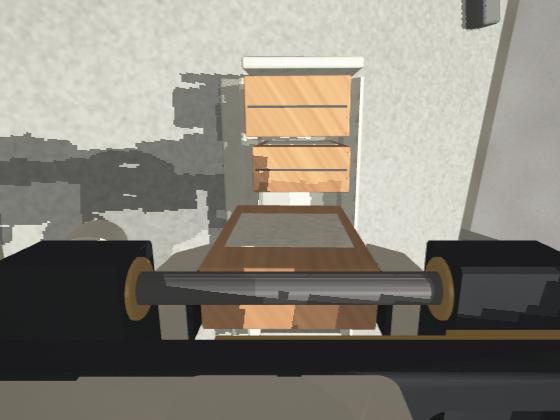

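>>> move_arm --deltas '[{"dp": [-0.005, -0.0025, 0.0058], "turn": [0.05, -0.76, -0.36]}, {"dp": [-0.005, -0.0025, 0.0058], "turn": [0.05, -0.76, -0.36]}, {"dp": [-0.005, -0.0025, 0.0058], "turn": [0.05, -0.76, -0.36]}, {"dp": [-0.005, -0.0025, 0.0058], "turn": [0.05, -0.76, -0.36]}]'

```text
time: 16.95
tool_pos: [0.556, 0.1187, 0.2519]
tool_rot: [0.001, 1.166, 0.112]
contact_force: [0.4, -0.0, -1.3]
opening: 0.0677
```

Run:
```python
from h import *
s,p,R=cur(); print(s["time"],tt(p),s["opening"]); 
print(delta(tw((-.002,.013,.075)),RTRAY))
grab("wrist",9); i=load("wrist",9)[2]; im=load("wrist",9)[0]
y=tt(p)[1]+.013;b=tt(p)[2]-.064; x0=tt(p)[0]
q=proj([tw((x0+x,y,b)) for x in(-.034,.034)],i);print(q)
for k in q: cv2.circle(im,tuple(int(round(v)) for v in k),2,(255,0,0),-1)
cv2.imwrite("pics/w9.png",cv2.resize(im[40:340,180:400],None,fx=2,fy=2))
```

```text
16.95 [-8.23792605e-05  1.12723224e-02  2.06337894e-01] 0.06773206776463643
(array([131.3,   1.9,  -2.4]), array([-0.23,  0.22,  0.07]))
[[238.22980352 205.4108412 ]
 [342.91982856 204.86778797]]
```

View pics/w9.png

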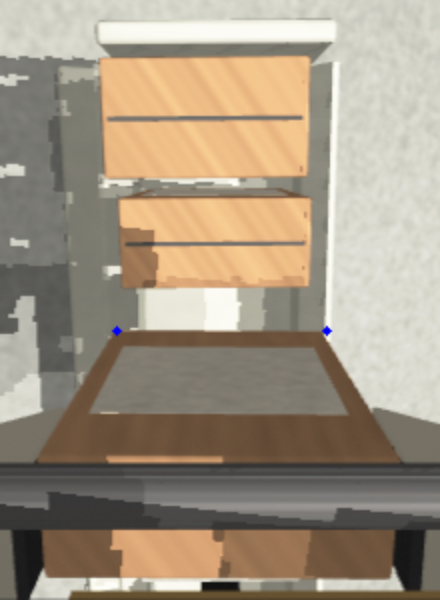

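>>> move_arm --deltas '[{"dp": [0.01, 0.0015, -0.0024], "turn": [-0.2, 0.2, 0]}, {"dp": [0.04, 0.0015, -0.0024], "turn": [-0.2, 0.2, 0]}, {"dp": [0.07, 0.0015, -0.0024], "turn": [-0.2, 0.2, 0]}, {"dp": [0.1, 0.0015, -0.0024], "turn": [-0.2, 0.2, 0]}, {"dp": [0.12, 0.0015, -0.0024], "turn": [-0.2, 0.2, 0]}, {"dp": [0.134, 0.0015, -0.0024], "turn": [-0.2, 0.2, 0]}, {"dp": [0.134, 0.0015, -0.0024], "turn": [-0.2, 0.2, 0]}, {"dp": [0.134, 0.0015, -0.0024], "turn": [-0.2, 0.2, 0]}]'

```text
time: 17.8
tool_pos: [0.6057, 0.1266, 0.1275]
tool_rot: [-0.002, 1.17, 0.113]
contact_force: [0.1, 0.2, -1.5]
opening: 0.068
```

>>> move_arm --deltas '[{"dp": [0.003, 0, 0], "turn": [0, 0, 0]}, {"dp": [0.006, 0, 0], "turn": [0, 0, 0]}, {"dp": [0.007, 0, 0], "turn": [0, 0, 0]}, {"dp": [0.007, 0, 0], "turn": [0, 0, 0]}]'

```text
time: 18.2
tool_pos: [0.6087, 0.127, 0.1221]
tool_rot: [-0.002, 1.168, 0.113]
contact_force: [-4.6, -0.2, 4.1]
opening: 0.0679
```

Run:
```python
from h import *
s,p,R=cur(); print(s["time"],tt(p),s["contact_force"]@RT,s["opening"]);
```

```text
18.2 [-0.00175706  0.01340634  0.06601653] [-2.61840702  0.3094651   5.5314059 ] 0.06790253408514267
```

>>> move_arm --deltas '[{"dp": [-0.0005, 0, 0], "turn": [0, 0, 0]}, {"dp": [-0.0005, 0, 0], "turn": [0, 0, 0]}, {"dp": [-0.0005, 0, 0], "turn": [0, 0, 0]}, {"dp": [-0.0005, 0, 0], "turn": [0, 0, 0]}, {"dp": [-0.0005, 0, 0], "turn": [0, 0, 0]}]' --hand 0.085

```text
time: 18.7
tool_pos: [0.6085, 0.1269, 0.1215]
tool_rot: [-0.002, 1.169, 0.113]
contact_force: [-0.2, -0.0, 1.1]
opening: 0.0846
```

>>> move_arm --deltas '[{"dp": [-0.01, 0, 0], "turn": [0, 0, 0]}, {"dp": [-0.03, 0, 0], "turn": [0, 0, 0]}, {"dp": [-0.07, 0, 0], "turn": [0, 0, 0]}, {"dp": [-0.12, 0, 0], "turn": [0, 0, 0]}, {"dp": [-0.15, -0.03, 0], "turn": [0, 0, 0]}, {"dp": [-0.15, -0.07, 0], "turn": [0, 0, 0]}, {"dp": [-0.15, -0.11, 0], "turn": [0, 0, 0]}, {"dp": [-0.15, -0.15, 0], "turn": [0, 0, 0]}, {"dp": [-0.15, -0.15, 0], "turn": [0, 0, 0]}]'

```text
time: 19.6
tool_pos: [0.5679, -0.033, 0.2606]
tool_rot: [-0.006, 1.168, 0.105]
contact_force: [0.3, 0.1, -0.4]
opening: 0.0852
```

Run:
```python
from h import *
s,p,R=cur(); print(s["time"],tt(p)); 
for n in ("wrist","side","scene"): grab(n,10)
print(proj([tw((0,-.137,.105))],load("wrist",10)[2]))
print(delta(tw((0,-.137,.072)),RTRAY))
im=load("side",10)[0]; im2=load("scene",10)[0]
cv2.imwrite("pics/c10.png",np.hstack([cv2.resize(im[170:350,130:310],None,fx=2.2,fy=2.2),cv2.resize(im2[100:280,270:450],None,fx=2.2,fy=2.2)]))
```

```text
19.6 [-0.00191261 -0.14083265  0.21659801]
[[292.85251479 202.62024961]]
(array([144.1,  -0.7,   2.4]), array([-0.02, -0.  ,  0.04]))
```

View pics/c10.png

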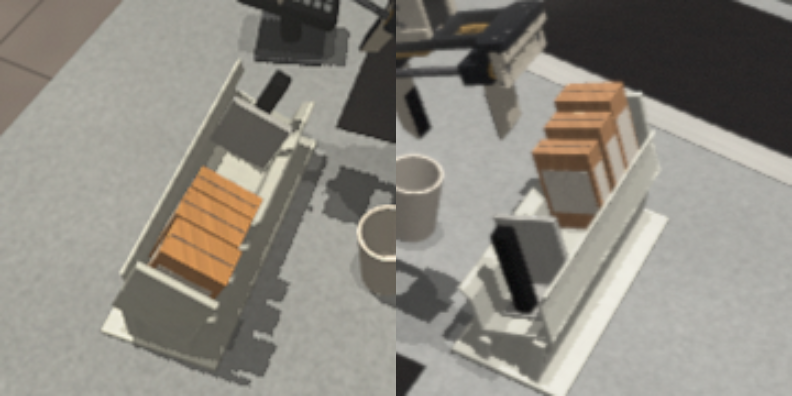

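View pics/wrist10.png

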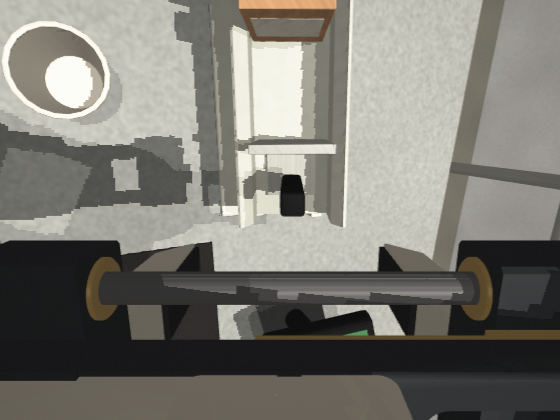

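All three cartons stand in a row by size, with small gaps between them. The post is at (292,203) as predicted. I'll grip it and push the row up.

>>> move_arm --deltas '[{"dp": [0.04, 0, 0.0024], "turn": [0, 0, 0]}, {"dp": [0.08, 0, 0.0024], "turn": [0, 0, 0]}, {"dp": [0.11, 0, 0.0024], "turn": [0, 0, 0]}, {"dp": [0.13, 0, 0.0024], "turn": [0, 0, 0]}, {"dp": [0.144, 0, 0.0024], "turn": [0, 0, 0]}, {"dp": [0.144, 0, 0.0024], "turn": [0, 0, 0]}, {"dp": [0.144, 0, 0.0024], "turn": [0, 0, 0]}]' --hand 0.06

```text
time: 20.45
tool_pos: [0.6257, -0.0214, 0.1289]
tool_rot: [-0.002, 1.169, 0.114]
contact_force: [-0.4, 0.2, 0.2]
opening: 0.06
```

>>> move_arm --deltas '[{"dp": [0, 0, 0], "turn": [0, 0, 0]}, {"dp": [0, 0, 0], "turn": [0, 0, 0]}, {"dp": [0, 0, 0], "turn": [0, 0, 0]}, {"dp": [0, 0, 0], "turn": [0, 0, 0]}, {"dp": [0, 0, 0], "turn": [0, 0, 0]}, {"dp": [0, 0, 0], "turn": [0, 0, 0]}]' --hand 0.0 --squeeze 25

```text
time: 21.05
tool_pos: [0.6261, -0.0223, 0.1285]
tool_rot: [-0.003, 1.168, 0.112]
contact_force: [1.3, -0.2, 2.5]
opening: 0.0196
```

Run:
```python
from h import *
s,p,R=cur(); print(s["time"],tt(p),s["contact_force"]@RT,s["opening"]);
```

```text
21.05 [ 0.00083847 -0.13683743  0.07194074] [ 2.16348529 -0.33629293  1.75634884] 0.01960353238054124
```

>>> move_arm --deltas '[{"dp": [0, 0.01, 0], "turn": [0, 0, 0]}, {"dp": [0, 0.025, 0], "turn": [0, 0, 0]}, {"dp": [0, 0.04, 0], "turn": [0, 0, 0]}, {"dp": [0, 0.055, 0], "turn": [0, 0, 0]}, {"dp": [0, 0.065, 0], "turn": [0, 0, 0]}, {"dp": [0, 0.072, 0], "turn": [0, 0, 0]}, {"dp": [0, 0.078, 0], "turn": [0, 0, 0]}, {"dp": [0, 0.08, 0], "turn": [0, 0, 0]}, {"dp": [0, 0.08, 0], "turn": [0, 0, 0]}]'

```text
time: 21.95
tool_pos: [0.6165, 0.0579, 0.1285]
tool_rot: [-0.001, 1.169, 0.115]
contact_force: [-1.1, 1.6, 5.7]
opening: 0.02
```

>>> move_arm --deltas '[{"dp": [0, 0.002, 0], "turn": [0, 0, 0]}, {"dp": [0, 0.004, 0], "turn": [0, 0, 0]}, {"dp": [0, 0.006, 0], "turn": [0, 0, 0]}, {"dp": [0, 0.008, 0], "turn": [0, 0, 0]}, {"dp": [0, 0.01, 0], "turn": [0, 0, 0]}, {"dp": [0, 0.012, 0], "turn": [0, 0, 0]}, {"dp": [0, 0.014, 0], "turn": [0, 0, 0]}, {"dp": [0, 0.016, 0], "turn": [0, 0, 0]}, {"dp": [0, 0.018, 0], "turn": [0, 0, 0]}, {"dp": [0, 0.02, 0], "turn": [0, 0, 0]}]'

```text
time: 22.95
tool_pos: [0.6142, 0.0768, 0.1285]
tool_rot: [-0.003, 1.169, 0.112]
contact_force: [-2.4, -3.5, 6.9]
opening: 0.0198
```

Run:
```python
from h import *
s,p,R=cur(); print(s["time"],tt(p),s["contact_force"]@RT,s["opening"]); 
grab("side",11);grab("scene",11)
im=load("side",11)[0]; im2=load("scene",11)[0]
cv2.imwrite("pics/c11.png",np.hstack([cv2.resize(im[170:350,130:310],None,fx=2.2,fy=2.2),cv2.resize(im2[80:260,270:450],None,fx=2.2,fy=2.2)]))
```

```text
22.95 [ 0.00046686 -0.03705572  0.07203938] [ 0.12279776 -3.18287623  7.4067965 ] 0.019793321141391068
```

View pics/c11.png

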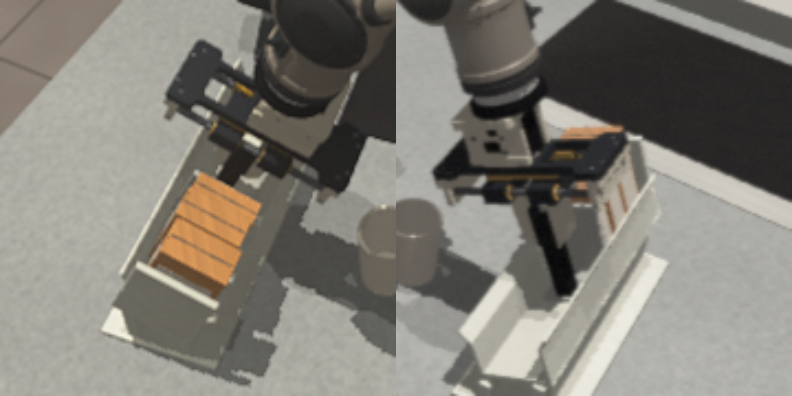

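The row is upright and being pushed. The post is at y = -37 mm and needs to reach about -22.

>>> move_arm --deltas '[{"dp": [0, 0.002, 0], "turn": [0, 0, 0]}, {"dp": [0, 0.004, 0], "turn": [0, 0, 0]}, {"dp": [0, 0.006, 0], "turn": [0, 0, 0]}, {"dp": [0, 0.008, 0], "turn": [0, 0, 0]}, {"dp": [0, 0.009, 0], "turn": [0, 0, 0]}, {"dp": [0, 0.01, 0], "turn": [0, 0, 0]}, {"dp": [0, 0.01, 0], "turn": [0, 0, 0]}]'

```text
time: 23.75
tool_pos: [0.6131, 0.0864, 0.1285]
tool_rot: [-0.004, 1.169, 0.111]
contact_force: [-2.8, -5.4, 6.2]
opening: 0.0196
```

>>> move_arm --deltas '[{"dp": [0, 0.001, 0], "turn": [0, 0, 0]}, {"dp": [0, 0.002, 0], "turn": [0, 0, 0]}, {"dp": [0, 0.003, 0], "turn": [0, 0, 0]}, {"dp": [0, 0.003, 0], "turn": [0, 0, 0]}]'

```text
time: 24.15
tool_pos: [0.6127, 0.0893, 0.1285]
tool_rot: [-0.004, 1.169, 0.111]
contact_force: [-2.1, -4.7, 7.1]
opening: 0.0195
```

Run:
```python
from h import *
s,p,R=cur(); print(s["time"],tt(p),s["contact_force"]@RT,s["opening"]);
```

```text
24.15 [ 0.00045267 -0.02445672  0.07208581] [ 0.40021519 -4.38399635  7.55670874] 0.019462343635668865
```

>>> move_arm --deltas '[{"dp": [0, 0.001, 0], "turn": [0, 0, 0]}, {"dp": [0, 0.002, 0], "turn": [0, 0, 0]}, {"dp": [0, 0.002, 0], "turn": [0, 0, 0]}]'

```text
time: 24.45
tool_pos: [0.6125, 0.0911, 0.1285]
tool_rot: [-0.005, 1.169, 0.11]
contact_force: [-2.1, -5.6, 6.2]
opening: 0.0198
```

>>> move_arm --deltas '[{"dp": [0, 0.001, 0], "turn": [0, 0, 0]}, {"dp": [0, 0.001, 0], "turn": [0, 0, 0]}]'

```text
time: 24.65
tool_pos: [0.6125, 0.0911, 0.1285]
tool_rot: [-0.007, 1.169, 0.107]
contact_force: [-3.2, -11.0, 6.5]
opening: 0.02
```

>>> move_arm --deltas '[{"dp": [0, 0.001, 0], "turn": [0, 0, 0]}, {"dp": [0, 0.001, 0], "turn": [0, 0, 0]}, {"dp": [0, 0.001, 0], "turn": [0, 0, 0]}]'

```text
time: 24.95
tool_pos: [0.6125, 0.0912, 0.1285]
tool_rot: [-0.01, 1.169, 0.105]
contact_force: [-2.4, -16.2, 7.0]
opening: 0.0198
```

Run:
```python
from h import *
s,p,R=cur(); print(s["time"],tt(p),s["contact_force"]@RT,s["opening"]); 
grab("side",12)
im=load("side",12)[0]
cv2.imwrite("pics/c12.png",cv2.resize(im[230:340,160:280],None,fx=5,fy=5,interpolation=cv2.INTER_CUBIC))
```

```text
24.95 [ 0.00040661 -0.02256028  0.07204551] [ -1.17145871 -15.77221147   8.05296516] 0.01977124434943923
```

View pics/c12.png

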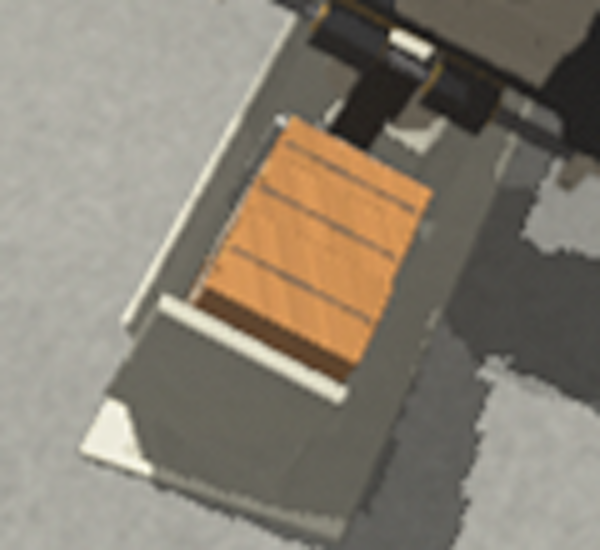

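The push stalled at y = -22.6 mm with the force rising to 16 N, so the row is solid against the wall. Letting go.

>>> move_arm --deltas '[{"dp": [0, 0, 0], "turn": [0, 0, 0]}, {"dp": [0, 0, 0], "turn": [0, 0, 0]}, {"dp": [0, 0, 0], "turn": [0, 0, 0]}, {"dp": [0, 0, 0], "turn": [0, 0, 0]}, {"dp": [0, -0.003, 0], "turn": [0, 0, 0]}, {"dp": [0, -0.003, 0], "turn": [0, 0, 0]}]' --hand 0.07

```text
time: 25.6
tool_pos: [0.6125, 0.091, 0.1279]
tool_rot: [-0.002, 1.169, 0.113]
contact_force: [0.3, -0.4, 1.0]
opening: 0.0634
```

>>> move_arm --deltas '[{"dp": [-0.02, 0, 0], "turn": [0, 0, 0]}, {"dp": [-0.05, 0, 0], "turn": [0, 0, 0]}, {"dp": [-0.09, 0, 0], "turn": [0, 0, 0]}, {"dp": [-0.12, -0.03, 0], "turn": [0, 0, 0]}, {"dp": [-0.14, -0.07, -0.01], "turn": [0, 0, 0]}, {"dp": [-0.14, -0.11, -0.02], "turn": [0, 0, 0]}, {"dp": [-0.14, -0.13, -0.02], "turn": [0, 0, 0]}, {"dp": [-0.14, -0.13, -0.02], "turn": [0, 0, 0]}]'

```text
time: 26.4
tool_pos: [0.5549, -0.0489, 0.2495]
tool_rot: [-0.004, 1.169, 0.108]
contact_force: [-0.4, 0.0, -0.3]
opening: 0.0703
```

Run:
```python
from h import *
s,p,R=cur(); print(s["time"],tt(p),s["contact_force"],s["opening"]); 
for n in ("side","scene","wrist"): grab(n,13)
im=load("side",13)[0]; im2=load("scene",13)[0]
cv2.imwrite("pics/c13.png",np.hstack([cv2.resize(im[200:330,160:280],(390,423),interpolation=cv2.INTER_CUBIC),cv2.resize(im2[110:240,290:410],(390,423),interpolation=cv2.INTER_CUBIC)]))
for n in ("scene","side"):
    im,d,i=load(n,13); P=tt(cloud(d,i)); hsv=cv2.cvtColor(im,cv2.COLOR_BGR2HSV)
    m=((hsv[...,0]>5)&(hsv[...,0]<20)&(hsv[...,1]>90)&(d>0))&(abs(P[...,0])<.06)&(abs(P[...,1])<.15)
    for h,y0,y1 in((.122,.082,.12),(.112,.05,.082),(.102,.024,.05)):
        Q=P[m&(abs(P[...,2]-h)<.006)&(P[...,1]>y0-.01)&(P[...,1]<y1+.01)]
        if len(Q): print(n,h,len(Q),cv2.minAreaRect((Q[:,:2]*1000).astype(np.float32)),np.median(Q[:,2]))
    m=(d>0)&(hsv[...,2]<45)&(abs(P[...,0])<.03)&(P[...,1]>-.07)&(P[...,1]<.06)&(P[...,2]>.1)&(P[...,2]<.115)
    Q=P[m]; print("post",len(Q),Q.mean(0).round(4) if len(Q) else 0)
    P=cloud(d,i)
    m=(d>0)&(P[...,2]>.07)&(P[...,2]<.095)&(P[...,0]>.4)&(P[...,0]<.56)&(P[...,1]>.0)&(P[...,1]<.15)&(hsv[...,1]<80)
    Q=P[m]; print("mug",cv2.minEnclosingCircle((Q[:,:2]*1000).astype(np.float32)))
    m=(d>0)&(P[...,2]>.085)&(P[...,2]<.105)&(P[...,0]>.48)&(P[...,0]<.58)&(P[...,1]>-.32)&(P[...,1]<-.21)&(hsv[...,1]<60)
    Q=P[m]; print("jar",cv2.minEnclosingCircle((Q[:,:2]*1000).astype(np.float32)))
```

```text
26.4 [-0.01981536 -0.15510176  0.21206916] [-0.35885252  0.00915055 -0.25290767] 0.07027508832815231
scene 0.122 257 ((-3.4764938354492188, 99.04359436035156), (67.10665893554688, 40.902835845947266), 1.3739842176437378) 0.12197223402938306
scene 0.112 316 ((-3.0236740112304688, 66.58010864257812), (70.71195983886719, 44.20810317993164), 4.20011568069458) 0.1121062410128173
scene 0.102 281 ((-2.9938507080078125, 40.21821212768555), (38.372154235839844, 68.71156311035156), 88.99523162841797) 0.10201533237943491
post 44 [ 0.0025 -0.0255  0.1036]
mug ((448.5407409667969, 57.624656677246094), 35.49536895751953)
jar ((519.0005493164062, -263.3902893066406), 25.224231719970703)
side 0.122 630 ((-3.443143844604492, 100.33817291259766), (39.97682571411133, 67.94496154785156), 89.89968872070312) 0.12114653314747512
side 0.112 387 ((-2.8598899841308594, 64.8052978515625), (69.38958740234375, 34.866390228271484), 4.090065002441406) 0.11120254461771394
side 0.102 273 ((-3.5408706665039062, 36.7900390625), (67.4658203125, 29.281049728393555), 0.599430501461029) 0.10107921527911265
post 10 [-0.0022 -0.0211  0.1035]
mug ((448.79376220703125, 57.73063278198242), 34.980716705322266)
jar ((516.6539916992188, -244.01113891601562), 5.157855033874512)
```

View pics/c13.png

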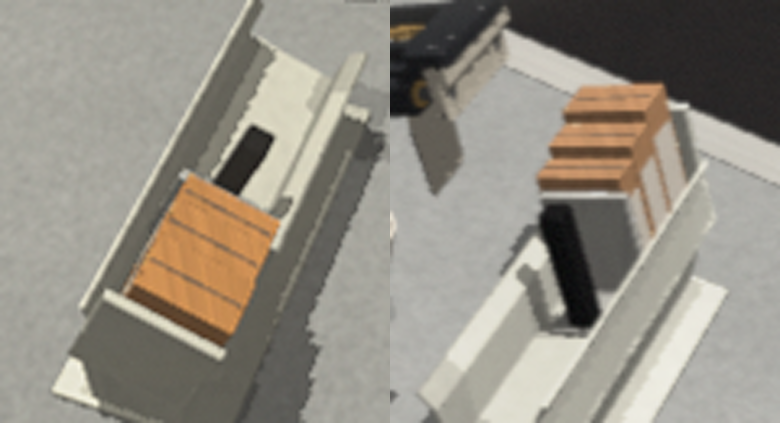

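View pics/scene13.png

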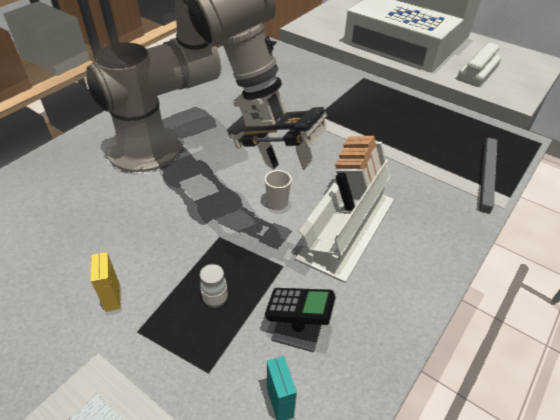

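The row is upright and closed up in both views, at (207,260) in the left crop and (615,140) in the right one. The jar (213,285), cup (278,190) and terminal (300,305) are where they started. Handing in.

Run:
```python
from cell import robot
print(robot.hand_in()); print(robot.observe()["time"])
```

```text
the job is handed in; nothing more can be done
None
the job is handed in; nothing more can be done
```

I slid the stop back, stood the medium and then the small carton square on the tray floor behind the tall one, and pushed the stop up until the row was tight. I then let go and handed in at about 26.5 s of the 72 s allowed.

**Last checks:**
- **Snugness:** the push stalled with the stop's plate at tray y of about 23.4 mm, where 24 mm means no gaps. The force rose to 16 N without further movement.
- **Row:** both camera views show the three cartons upright, in size order and touching, with the gripper clear of everything.
- **Bystanders:** the cup measured within about 2 mm of its starting position. The jar did too from the scene camera. I checked the terminal only by eye, and it looks unmoved.

**Checks that disagreed:**
- **Medium carton's angle:** one automatic fit gave the medium carton a yaw of about 4°. I put that down to neighbouring faces falling inside the measured band, because its edges look parallel to the others in the pictures.
- **Jar from the side camera:** its final fit of the jar was unusable, since only a sliver of the jar was picked up there. I relied on the scene camera instead.

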